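# Unlock the sample chest and hold up its shackle

### The arm

A 6-joint arm with a two-finger parallel gripper is mounted at the origin on the work surface. World frame = base frame: x ahead of the robot, y to its left, z up, the work surface at z = 0. Lengths are in m, angles in rad, forces in N, time in s.
With the tool pointing down it reaches from about 0.275 to 0.825 m from the base axis. Payload 4.9 kg.
Tool frame: the origin (TCP) lies at the very end of the fingers, on their centre line; the grasp point (between the pads) lies 19 mm behind it; z points along the fingers, y is the line along which they close (so a half turn about z gives the same grasp; the last joint's range is limited). The gripper opens to 85 mm and grips with 20 to 120 N. Pads are 22 mm wide; open, the fingers measure 114 mm over their backs; the gripper's body (76 mm by 85 mm) begins 54 mm behind the grasp point. The pads swing forward as they close: fully open they stand 13 mm farther back than shut.
Start: joints at [-1.407, 0.326, -0.193, 1.052, 0, 1.437], TCP at [0.161, -0.526, 0.231] pointing down, gripper open.
Joint ranges: [-2.65, 2.65], [-0.97, 1.79], [-1.3, 1.35], [-1.93, 2.1], [-1.47, 1.37], [-3.14, 3.14]. Speed limits (rad/s): [2.57, 2.57, 3.14, 3.14, 3.14, 3.14].

### API

Orientations are given as [roll, pitch, yaw] about the fixed x, y, z axes, in that order (R = Rz(yaw) Ry(pitch) Rx(roll)).
In Python, from bench import r gives the robot as it stands.
- The arm moves only by the tool servo_tool, never from a script. Its argument "plan" is a list of rows, each a list of 5 numbers: the shift along the tool's x, y, z in cm, then the turn about the tool's z in rad, then the closure, from -1 (fully open) to 1 (shut), so that 0 is half open. A call has exactly 8 rows; each row is the pose to reach, as a shift and turn from the pose commanded when the call began, along the tool's axes at that moment; what a row does not reach only later rows make up. A row lasts 1/10 s, in which the tool goes at most 50 mm and 8.59 degrees, less where a joint would pass 70% of its speed; a pose out of reach is approached as far as the arm can. A call with a gripper value outside its range is refused whole. The fingers move at their own pace and stop on an object; the grip force is fixed at half the most. Time passes only in rows, so rows that repeat a pose let the fingers close, or fill a call up. It gives the time, the measured TCP pose, the force, the opening and the grip force at its end, in the units of the state.
- r.get_obs(): the state, without advancing time (a new reading comes with each control period).
- r.capture(name): name is "side" or "top" or "wrist"; returns (picture, depth): 384x512x3 uint8, red, green, blue; 384x512 float32, m along the optical axis (not along the pixel's ray), 0 where there is no reading.
- r.camera_model(name): a dict with "intrinsics" (3x3 intrinsics, pixels), "xyz" and "orientation" of the camera in the world. Camera axes: x right, y down, z forward; pixel columns grow to the right and rows downward; lengths in m; the calibration is good to about 2 mm. The wrist camera is an equidistant fisheye: a pixel r from the principal point sees the ray r / f radians off the axis. A picture is of the moment at which its call begins: read the wrist's pose just before it. camera_model takes no time and is no camera call; for the wrist camera it gives the pose at the moment of the call.
- r.finish_job(): hands the job in; it is judged then, once.
The state is a dict: "time_s": time; "q": joint angles; "joint_vel": joint speeds; "joint_efforts": joint torques, N m; "tool_pos": TCP position; "orientation": TCP orientation; "ft_force": force on the tool from outside, world axes, zero at the start; "torque": the same for the moment, N m; "opening": finger opening in m; "grasp_force": force on a finger pad.
Only numpy, scipy, OpenCV 4.12 (cv2) and the standard library are available. Lean on these libraries where they do the work, as an engineer would, in place of code of your own. Each camera call takes 0.05 s, during which the arm holds its last target. There are 200 camera calls.

### The job

The blue sample chest has to be unlocked: take the canister off the stand on its lid by the handle and stand it upright, without dropping it, wholly on the round green mat, and let go of it. Then turn the black dial clockwise, click by click, until its white pointer clicks into the notch at the orange mark, and only then draw the steel shackle straight up out of the lock. Finish while still holding the shackle in the gripper: upright, still, its foot a good 5 cm clear above the lock, with the dial left in its open notch; leave the tube rack, bottle and timer alone.

Things in the scene. Friction and masses are not known exactly. Their poses are not given: they have to be found in the camera images.
- box: Blue sample chest, fixed. Origin on the bench under the middle of its lock case; +x from case to chest. Sizes in mm, chest frame: grey lock case x -30 to 30, y -100 to 100, top 70 high; chest behind it x 30 to 214, y -152 to 152, lid top 70; aluminium canister stand on the lid 110 x 200 centred x 115, y 0, top 82; dial axis x 0, y -60; shackle x 0, y 50, straddling a brass strap, top 74
- canister: Closed canister, aluminium with a yellow band and a blue top, 83 mm in diameter, 91 mm high, about 0.45 kg. Origin at the centre of its underside. A rigid black arched handle of 10 mm round bar stands over it along its own y axis: level from y -25 to 25 with the bar's axis 135 mm above the underside (44 mm free below the bar).
- canister_handle (a point): Middle of the level bar of the canister's handle, on the bar's axis, 135 mm above the canister's underside.
- mat: Round green mat, 130 mm in diameter, 4 mm thick, fixed to the bench. Origin at the centre of its underside, on the bench.
- dial (a joint): Black dial on the lock case, vertical axis. 0 = open notch: white pointer at the orange mark, along the chest's -x. Grows clockwise from above; starts at -1.6 to -0.5, so turn it clockwise. Notches every 0.524 rad, about 0.1 N m between them; let go near a notch it settles there. Stops -1.7 and 0.7. Open only within 0.15 of 0. Pointer = chest's -x turned clockwise by the value
- dial_grip (a point): Point on the dial's axis at grip height, 102 mm above the bench. Dial: disc 44 mm across, top 80.5 mm above the bench, with an upright finger bar 40 mm long, 14 mm thick, up to 108.5 mm above the bench; the bar runs along the pointer (white line on the pointer's half). The point turns with the dial; its -x is the pointer
- shackle: Loose steel U, upside down, 10 mm bar, 115 high, 54 wide, 0.25 kg, in its y-z plane. Origin midway between the legs, level with the underside of the foot (24 x 8 x 12) on the long leg at y -22; leg at y 22 ends at 40. Seated: origin 10 mm above bench, axes as the chest. Locked it lifts about 6 mm and stops; open it slides straight up, free after 60 mm; 3 to 4 mm side play
- shackle_grip (a point): Middle of the shackle's level top bar (on the bar's axis, 110 mm above its origin, 120 mm above the bench when seated). The bar is level from y -13 to 13, 10 mm thick, 41 mm free below it.
- rack: Orange tube rack, 80 x 120 x 40 mm (blue caps to 54 mm), loose; leave it alone. Origin at the centre of its underside.
- bottle: White reagent bottle, 56 mm in diameter, 115 mm high, loose; leave it alone. Origin at the centre of its underside.
- timer: Small white digital timer lying on the bench, 50 x 75 x 18 mm, loose; leave it alone. Origin at the centre of its underside.
There are look-alikes about, which are no part of the job. Several things have the shape of the shackle; the one meant has the colours described above.

How it is judged:
On the way, in this order (a step that is already met when the one before it is completed fails the run):
1. the canister stands upright and let go on the green mat, the shackle still in the lock (horizontal distance between canister and mat below 0.027 m and height (world z) of canister below 0.012 m and angle between canister's own z axis and vertical below 0.1 rad and contact force between the fingers and canister below 0.2 N and linear speed of canister below 0.03 m/s and z of shackle in the frame of box below 0.02 m), for 0.3 s.
2. the dial is in its open notch while the shackle is still seated (value of joint dial between -0.15 and 0.15 rad and z of shackle in the frame of box below 0.022 m), for 0.2 s.
3. the shackle is drawn up out of the lock (z of shackle in the frame of box above 0.08 m and contact force between the fingers and shackle above 1 N), for 0.1 s.
At the end, for the whole second after the job is handed in: Shackle held in the fingers, foot over 35 mm above the lock case, within 0.35 rad of upright, still (30 mm/s), resting on nothing else; dial within 0.15 rad of the open notch; canister upright (0.1 rad), still and let go, centre within 27 mm of the green mat's centre (z of shackle in the frame of box above 0.105 m and contact force between the fingers and shackle above 1 N and contact force between shackle and box below 0.1 N and contact force between shackle and canister below 0.1 N and contact force between shackle and rack below 0.1 N and contact force between shackle and bottle below 0.1 N and angle between shackle's own z axis and vertical below 0.35 rad and linear speed of each of shackle, canister below 0.03 m/s and value of joint dial between -0.15 and 0.15 rad and horizontal distance between canister and mat below 0.027 m and height (world z) of canister below 0.012 m and angle between canister's own z axis and vertical below 0.1 rad and contact force between the fingers and canister below 0.2 N); the arm keeps its last pose, push and grip.
It fails at once if the canister is dropped or thrown (falls freely faster than 0.45 m/s) (linear speed of canister above 0.45 m/s and contact force between the fingers and canister below 0.1 N).
It fails at once if the canister is tipped by more than about 45 degrees (angle between canister's own z axis and vertical above 0.8 rad).
It fails at once if the rack is shifted by more than 30 mm or tipped (distance of rack from where it was at the start of the episode above 0.03 m or angle between rack's own z axis and vertical above 0.4 rad).
It fails at once if the bottle is shifted by more than 30 mm or tipped (distance of bottle from where it was at the start of the episode above 0.03 m or angle between bottle's own z axis and vertical above 0.4 rad).
It fails at once if the timer is shifted by more than 30 mm or tipped (distance of timer from where it was at the start of the episode above 0.03 m or angle between timer's own z axis and vertical above 0.4 rad).
It also fails if it takes over 66 s, if anything falls off the work surface, if the arm or the gripper's body presses on something with over 40 N, if the wrist force passes 120 N, or if a joint passes its speed limit or range.

## Working session

There is one attempt and no reset: what is moved stays moved. The work goes in short steps, Python scripts to look and compute and a tool call to move; the robot and the scene stay as the last step left them, time stands still between calls to the robot, and variables do not carry over. Pictures are saved under pics/ and viewed, at most 10 in all, crops included, and the job is handed in when it is done.

Besides the shell and the picture viewer there is one more tool, called by a JSON object that holds its "op" and its "data". servo_tool: Moves the arm, as the interface text tells. Its arguments: {"type":"object","properties":{"plan":{"type":"array"}},"required":["plan"]}

```bash
mkdir -p pics; cat > h.py <<'E'
import numpy as np, cv2
from scipy.spatial.transform import Rotation as R
from bench import r
def cap(n):
    m=r.camera_model(n); im,d=r.capture(n); return im,d,m
def pts(d,m):
    K=np.array(m['intrinsics']); v,u=np.mgrid[:d.shape[0],:d.shape[1]]
    P=np.stack([(u-K[0,2])/K[0,0]*d,(v-K[1,2])/K[1,1]*d,d],-1)
    return P@rot(m).T+np.array(m['xyz'])
def rot(m):
    o=np.array(m['orientation']); return o if o.shape==(3,3) else R.from_euler('xyz',o).as_matrix()
def save(n,im): cv2.imwrite('pics/'+n,im[...,::-1])
E
python3 - <<'E'
from h import *
for n in('top','side'):
    im,d,m=cap(n); print(n,m); np.savez('/tmp/'+n,im=im,d=d); save(n+'0.png',cv2.resize(im,(800,600)))
print(r.get_obs())
E
```

```text
top {'intrinsics': array([[426.50166007,   0.        , 257.38575515],
       [  0.        , 426.50166007, 185.15188074],
       [  0.        ,   0.        ,   1.        ]]), 'xyz': array([ 0.38089444, -0.05789475,  1.29464082]), 'orientation': array([-3.04660669, -0.00471753, -1.595467  ])}
side {'intrinsics': array([[470.29515178,   0.        , 256.8374379 ],
       [  0.        , 470.29515178, 195.82834552],
       [  0.        ,   0.        ,   1.        ]]), 'xyz': array([-0.03558663,  0.8689841 ,  0.79393415]), 'orientation': array([-2.1038629 , -0.01147899, -2.63318146])}
{'time_s': 0.1, 'q': array([-1.40718293e+00,  3.26868492e-01, -1.93483269e-01,  1.05201286e+00,
        2.67002878e-05,  1.43660940e+00]), 'joint_vel': array([-0.00040073, -0.00202068,  0.00300343,  0.00082929,  0.00146794,
       -0.00144789]), 'joint_efforts': array([ 6.95212129e-04, -4.44238329e+01,  2.63038659e+01,  7.86043092e-03,
       -2.30538817e-04,  2.48951622e-06]), 'tool_pos': array([ 0.16131934, -0.52526107,  0.23058107]), 'orientation': array([-3.14004203e+00, -2.36274009e-04,  2.97800116e-01]), 'ft_force': array([-0.08868666, -0.07943851, -0.18027403]), 'torque': array([0.01346105, 0.02993304, 0.04957693]), 'grasp_force': 0.0, 'opening': 0.08519470986773775}
```

View pics/top0.png

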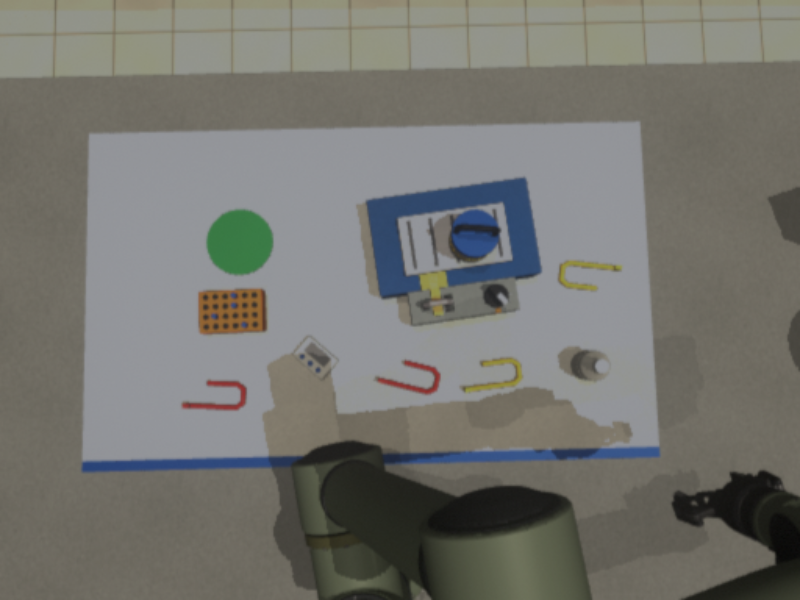

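View pics/side0.png

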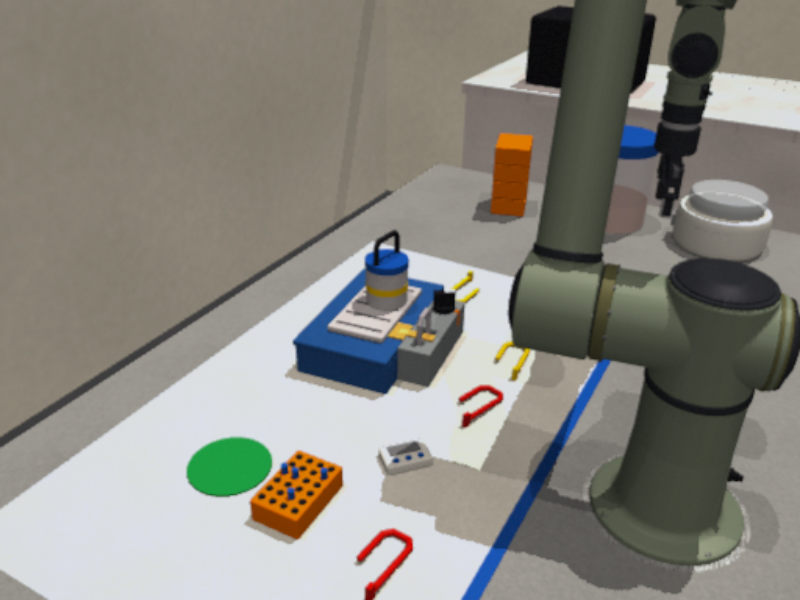

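Top view (800x600): the mat is at (240,242), the canister with its handle bar at (475,232), the chest at (453,240) and the lock case at (463,302). The dial is at (496,296) with its pointer toward the lower right, and the rack is at (233,311).

Shackle candidates:
- Red Us at (215,396) and (408,378), and yellow Us at (493,375) and (590,274): all lie on the bench and have the wrong colour.
- Steel U at (436,300), standing in the lock: this is the one I want.

For the canister, the only look-alike is the blue-topped drum in the side view at (635,140), off the bench. I'll check the choice in a close crop.

```bash
python3 - <<'E'
from h import *
z=np.load('/tmp/top.npz'); im,d=z['im'],z['d']; m=r.camera_model('top'); P=pts(d,m)
hsv=cv2.cvtColor(im,cv2.COLOR_RGB2HSV); H,S,V=cv2.split(hsv)
X,Y,Z=P[...,0],P[...,1],P[...,2]
g=(H>45)&(H<80)&(S>120)&(X>0.1); p=P[g]; print('mat',g.sum(),p.mean(0),(p.max(0)+p.min(0))/2)
w=(abs(Y)<.5)&(X>.2)&(X<.9)
bl=(H>100)&(H<125)&(S>130)&w
lid=bl&(abs(Z-.07)<.01); print('lid z',np.median(Z[lid]))
rc=cv2.minAreaRect((P[lid][:,:2]*1000).astype(np.float32)); print('lid rect',rc)
case=(abs(Z-.07)<.006)&(S<60)&w
n,lab,st,c=cv2.connectedComponentsWithStats(case.astype(np.uint8))
for i in range(1,n):
    if st[i,4]>60: print('grey',st[i],cv2.minAreaRect((P[lab==i][:,:2]*1000).astype(np.float32)))
top=bl&(abs(Z-.173)<.012); 
if top.sum(): print('can top',top.sum(),cv2.minEnclosingCircle((P[top][:,:2]*1000).astype(np.float32)))
hd=(Z>.2)&(Z<.24)&(X>.45)&(X<.75)&(V<90); print('handle',hd.sum(),P[hd].mean(0),cv2.minAreaRect((P[hd][:,:2]*1000).astype(np.float32)))
dl=(V<60)&(Z>.076)&(Z<.12)&w&(X<.5); print('dial',dl.sum(),P[dl].mean(0))
for nm,k in(('rack',(H>5)&(H<18)&(S>150)&w&(abs(Z-.04)<.01)),):print(nm,cv2.minAreaRect((P[k][:,:2]*1000).astype(np.float32)))
b=w&(Z>.1)&(Z<.13)&(X<.4)&(Y<-.2);print('bottle',b.sum(),P[b].mean(0) if b.any() else 0)
save('crop0.png',cv2.resize(im[110:215,225:355],(780,630),interpolation=cv2.INTER_CUBIC)[:600])
E
```

```text
mat 1268 [0.60461672 0.2488421  0.00896993] [0.52376475 0.12697431 0.64517581]
lid z 0.06962276302466275
lid rect ((594.5553588867188, -164.34617614746094), (179.3578338623047, 297.8750915527344), 7.1036458015441895)
grey [ 261  177   72   31 1054] ((476.1225891113281, -178.54115295410156), (65.14561462402344, 199.87893676757812), 6.83873987197876)
can top 570 ((581.0966186523438, -191.54019165039062), 40.194393157958984)
handle 113 [ 0.5810809  -0.18977527  0.21839336] ((581.7246704101562, -190.80613708496094), (71.94876098632812, 10.021530151367188), 84.19233703613281)
dial 123 [ 0.48239362 -0.2329549   0.08952695]
rack ((467.791015625, 257.1630554199219), (74.3489761352539, 118.07498931884766), 1.2709450721740723)
bottle 80 [ 0.34925261 -0.41281425  0.11334067]
```

View pics/crop0.png

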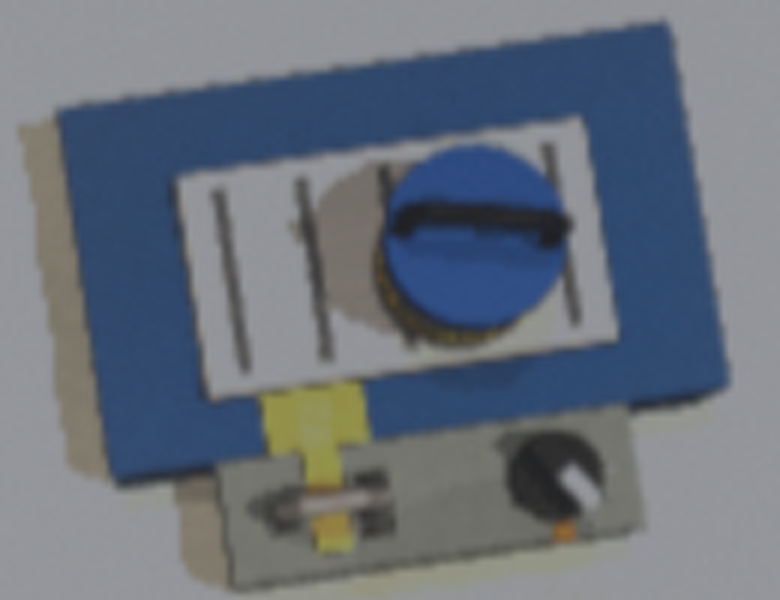

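The crop confirms it: steel U straddling the brass strap at crop (325,505), dial at (555,475) with the pointer lower right (value about -0.6) and the orange mark at (563,530). The canister handle bar runs from (400,215) to (570,225).

```bash
cat >> h.py <<'E'
def go(x,y,z,yaw):
    o=r.get_obs(); Rm=R.from_euler('xyz',o['orientation']).as_matrix()
    s=Rm.T@(np.array([x,y,z])-o['tool_pos'])*100
    t=-(yaw-o['orientation'][2]); t=(t+np.pi)%(2*np.pi)-np.pi
    print('t',round(o['time_s'],2),'pos',o['tool_pos'].round(4),'rpy',o['orientation'].round(3),'| shift cm',s.round(2),'turn',round(t,3))
E
python3 - <<'E'
from h import *
z=np.load('/tmp/top.npz'); im,d=z['im'],z['d']; m=r.camera_model('top'); P=pts(d,m)
H,S,V=cv2.split(cv2.cvtColor(im,cv2.COLOR_RGB2HSV))
g=((H>45)&(H<80)&(S>120)&(P[...,2]<.03)).astype(np.uint8); g[:,200:]=0; print('mat',np.median(P[g>0],0),cv2.minEnclosingCircle((P[g>0][:,:2]*1000).astype(np.float32)))
w=r.camera_model('wrist'); print(w); o=r.get_obs(); print(R.from_euler('xyz',o['orientation']).as_matrix().T@(w['xyz']-o['tool_pos']))
go(.53,-.19,.33,1.47)
E
```

```text
mat [0.60555853 0.24984532 0.00383732] ((606.2021484375, 249.75021362304688), 62.25200653076172)
{'intrinsics': array([[297.31863964,   0.        , 257.08053216],
       [  0.        , 297.31863964, 189.47987922],
       [  0.        ,   0.        ,   1.        ]]), 'xyz': array([ 0.22747776, -0.50556467,  0.37258595]), 'orientation': array([ 2.86275121e+00,  1.43260588e-03, -1.27107870e+00])}
[ 0.06905924  0.00036245 -0.14198929]
t 0.1 pos [ 0.1613 -0.5253  0.2306] rpy [-3.14  -0.     0.298] | shift cm [ 45.08 -21.25  -9.9 ] turn -1.172
```

{"op": "servo_tool", "data": {"plan": [[1,-0.5,-2,0,-1],[4,-2,-5,-0.1,-1],[8,-4,-8,-0.25,-1],[12,-6,-9.9,-0.4,-1],[16.5,-8,-9.9,-0.55,-1],[21,-10,-9.9,-0.7,-1],[25.5,-12,-9.9,-0.83,-1],[29,-13.7,-9.9,-0.95,-1]]}}

```text
time_s: 0.9
tool_pos: [0.3999, -0.3076, 0.3301]
orientation: [-3.142, -0.0, 1.254]
ft_force: [1.2, -0.6, 1.4]
opening: 0.0856
grasp_force: 0.0
```

```bash
python3 -c "
from h import *
go(.53,-.19,.33,1.47)"
```

```text
t 0.9 pos [ 0.3999 -0.3076  0.3301] rpy [-3.142 -0.     1.254] | shift cm [15.22  8.7   0.02] turn -0.216
```

{"op": "servo_tool", "data": {"plan": [[3,1.7,0,-0.05,-1],[7,4,0,-0.12,-1],[11,6.3,0,-0.18,-1],[14,8,0,-0.21,-1],[15.2,8.7,0,-0.216,-1],[15.2,8.7,0,-0.216,-1],[15.2,8.7,0,-0.216,-1],[15.2,8.7,0,-0.216,-1]]}}

```text
time_s: 1.7
tool_pos: [0.5282, -0.1943, 0.3303]
orientation: [-3.141, 0.0, 1.462]
ft_force: [-0.2, -0.1, -0.2]
opening: 0.0855
grasp_force: 0.0
```

```bash
cat >> h.py <<'E'
def wplane(u,v,z,m):
    K=np.array(m['intrinsics']); u=np.asarray(u,float);v=np.asarray(v,float)
    a=u-K[0,2];b=v-K[1,2];rr=np.hypot(a,b)+1e-9;th=rr/K[0,0]
    D=np.stack([np.sin(th)*a/rr,np.sin(th)*b/rr,np.cos(th)],-1)@rot(m).T
    c=np.array(m['xyz']); return c+D*((z-c[2])/D[...,2])[...,None]
E
python3 - <<'E'
from h import *
im,d,m=cap('wrist'); np.savez('/tmp/w1',im=im,d=d,xyz=m['xyz'],o=m['orientation']); save('w1.png',cv2.resize(im,(800,600),interpolation=cv2.INTER_CUBIC)); go(.581,-.191,.26,1.47)
E
```

```text
t 1.75 pos [ 0.5282 -0.1944  0.3304] rpy [-3.141  0.     1.462] | shift cm [0.91 5.21 7.04] turn -0.008
```

View pics/w1.png

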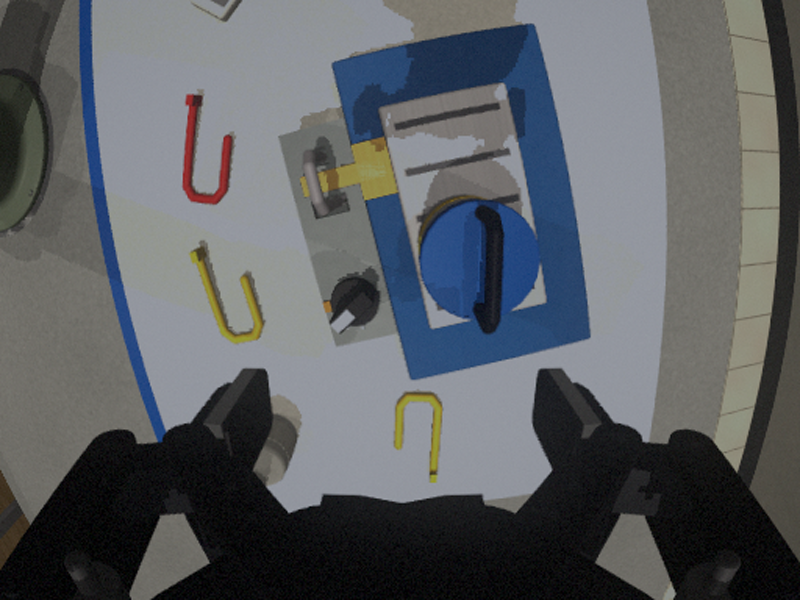

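Wrist view: the handle bar runs from (490,215) to (490,325) over the blue top at (480,260). The dial bar is centred at (353,303) with its white pointer toward (338,322). The shackle's top bar is at about (312,175).

```bash
python3 - <<'E'
from h import *
q=np.load('/tmp/w1.npz'); im,d=q['im'],q['d']; m=r.camera_model('wrist'); m['xyz']=q['xyz'];m['orientation']=q['o']
H,S,V=cv2.split(cv2.cvtColor(im,cv2.COLOR_RGB2HSV))
s=.64
k=np.zeros(V.shape,bool); k[int(205*s):int(338*s),int(470*s):int(508*s)]=1; k&=V<60
v,u=np.nonzero(k); p=wplane(u,v,.217,m)
print('bar',k.sum(),p.mean(0),cv2.minAreaRect((p[:,:2]*1000).astype(np.float32)))
b=np.zeros(V.shape,bool); b[120:210,262:350]=1; b&=(H>100)&(H<125)&(S>130)&(V>110)
n,lab,st,c=cv2.connectedComponentsWithStats(b.astype(np.uint8)); 
print('depth can/lid',d[int(240*s),int(460*s)],d[int(350*s),int(420*s)])
ptsk=np.array([[420,260],[540,262],[478,200],[480,318]])*s  # rim of the top
print(wplane(ptsk[:,0],ptsk[:,1],.173,m))
w=np.zeros(V.shape,bool); w[int(290*s):int(340*s),int(325*s):int(365*s)]=1; w&=(V>150)&(S<40)
v,u=np.nonzero(w);pw=wplane(u,v,.1085,m);print('white',w.sum(),pw.mean(0))
print('shackle bar',wplane(np.array([310,320])*s,np.array([157,205])*s,.125,m))
save('c1.png',cv2.resize(im[80:220,180:360],(800,622),interpolation=cv2.INTER_CUBIC)[:600])
E
```

```text
bar 955 [ 0.57930514 -0.18838891  0.217     ] ((577.7250366210938, -188.09677124023438), (74.41895294189453, 15.85025691986084), 84.94686889648438)
depth can/lid 0.30191553 0.43412274
[[ 0.54045748 -0.18753165  0.173     ]
 [ 0.62154199 -0.19690439  0.173     ]
 [ 0.58184573 -0.15176108  0.173     ]
 [ 0.57762614 -0.23207635  0.173     ]]
white 135 [ 0.46736354 -0.24717861  0.1085    ]
shackle bar [[ 0.46790289 -0.10985773  0.125     ]
 [ 0.47084075 -0.14697147  0.125     ]]
```

View pics/c1.png

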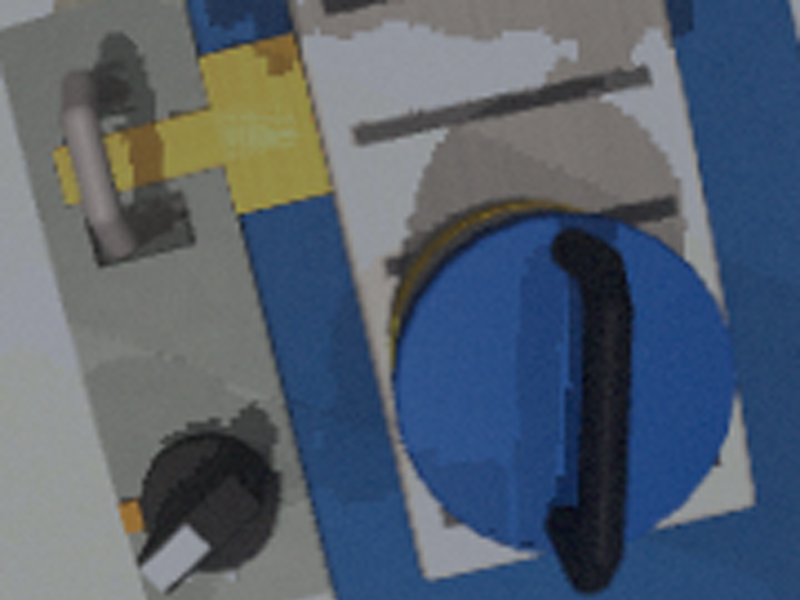

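{"op": "servo_tool", "data": {"plan": [[0.5,2.6,1,0,-1],[0.9,5.2,3,0,-1],[0.9,5.2,6,0,-1],[0.9,5.2,9,0,-1],[0.9,5.2,11.5,0,-1],[0.9,5.2,13,0,-1],[0.9,5.2,13.2,0,-1],[0.9,5.2,13.2,0,-1]]}}

```text
time_s: 2.55
tool_pos: [0.5813, -0.1907, 0.1985]
orientation: [-3.141, -0.0, 1.462]
ft_force: [0.9, -0.1, 0.6]
opening: 0.0853
grasp_force: 0.0
```

{"op": "servo_tool", "data": {"plan": [[0,0,0,0,1],[0,0,0,0,1],[0,0,0,0,1],[0,0,0,0,1],[0,0,0,0,1],[0,0,0,0,1],[0,0,0,0,1],[0,0,0,0,1]]}}

```text
time_s: 3.35
tool_pos: [0.5818, -0.1897, 0.1986]
orientation: [3.141, 0.0, 1.464]
ft_force: [-1.5, 0.2, 3.1]
opening: 0.0082
grasp_force: 58.5
```

```bash
python3 -c "
from h import *
go(.606,.250,.26,1.47)
print(r.get_obs()['opening'],r.get_obs()['grasp_force'])"
```

```text
t 3.35 pos [ 0.5818 -0.1897  0.1986] rpy [3.141 0.    1.464] | shift cm [43.98 -2.29 -6.14] turn -0.006
0.00823997553594054 58.466970920562744
```

{"op": "servo_tool", "data": {"plan": [[0,0,-0.3,0,1],[0,0,-1,0,1],[0,0,-2,0,1],[0,0,-3,0,1],[0,0,-4,0,1],[0,0,-4.7,0,1],[0,0,-5,0,1],[0,0,-5,0,1]]}}

```text
time_s: 4.15
tool_pos: [0.5821, -0.1899, 0.2489]
orientation: [3.141, 0.0, 1.464]
ft_force: [0.2, -0.1, -4.6]
opening: 0.0081
grasp_force: 58.5
```

{"op": "servo_tool", "data": {"plan": [[0.5,0,0,0,1],[1.5,-0.1,0,0,1],[3.5,-0.2,0,0,1],[6,-0.3,0,0,1],[9,-0.5,0,0,1],[12,-0.7,0,0,1],[15,-0.8,0,0,1],[18,-1,0,0,1]]}}

```text
time_s: 4.95
tool_pos: [0.5906, -0.0077, 0.2479]
orientation: [-3.141, -0.0, 1.464]
ft_force: [0.6, -0.3, -4.5]
opening: 0.0082
grasp_force: 58.4
```

{"op": "servo_tool", "data": {"plan": [[3,-0.2,0,0,1],[6,-0.3,0,0,1],[9,-0.5,0,0,1],[12,-0.6,0,0,1],[15,-0.8,0,0,1],[18,-1,0,0,1],[20.5,-1.1,0,0,1],[22.5,-1.2,0,0,1]]}}

```text
time_s: 5.75
tool_pos: [0.6022, 0.2178, 0.2477]
orientation: [-3.14, -0.0, 1.466]
ft_force: [-0.3, -0.1, -4.0]
opening: 0.0076
grasp_force: 58.4
```

```bash
python3 -c "
from h import *
go(.607,.252,.121,1.47)
print(r.get_obs()['opening'],r.get_obs()['grasp_force'])"
```

```text
t 5.75 pos [0.6022 0.2178 0.2477] rpy [-3.14  -0.     1.466] | shift cm [ 3.45  0.13 12.67] turn -0.004
0.007552969737186428 58.4234744310379
```

{"op": "servo_tool", "data": {"plan": [[1,0,0.5,0,1],[2,0.1,2,0,1],[3,0.1,4,0,1],[3.45,0.13,6,0,1],[3.45,0.13,8,0,1],[3.45,0.13,10,0,1],[3.45,0.13,11,0,1],[3.45,0.13,11,0,1]]}}

```text
time_s: 6.55
tool_pos: [0.6065, 0.2485, 0.1355]
orientation: [-3.137, 0.002, 1.463]
ft_force: [-0.1, 0.6, -4.0]
opening: 0.008
grasp_force: 58.5
```

```bash
python3 - <<'E'
from h import *
im,d,m=cap('side'); save('s2.png',cv2.resize(im[220:360,60:260],(800,560),interpolation=cv2.INTER_CUBIC)); go(.607,.252,.1205,1.47)
E
```

```text
t 6.6 pos [0.6075 0.2488 0.1372] rpy [-3.140e+00  1.000e-03  1.463e+00] | shift cm [ 0.32 -0.08  1.67] turn -0.007
```

View pics/s2.png

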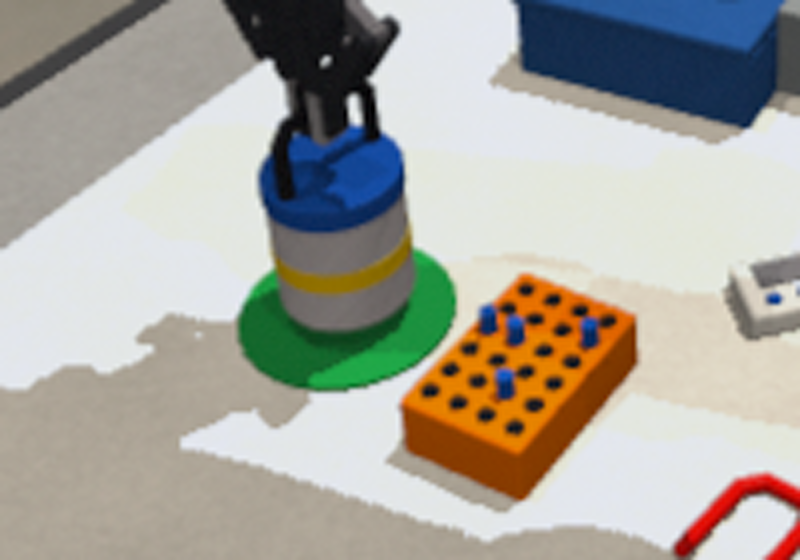

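The canister hangs over the middle of the mat, with its base at (345,320) and the mat at (347,320). It seems to lean slightly, so I'll measure the tilt.

```bash
python3 - <<'E'
from h import *
im,d,m=cap('side'); P=pts(d,m); H,S,V=cv2.split(cv2.cvtColor(im,cv2.COLOR_RGB2HSV))
k=(H>100)&(H<125)&(S>130)&(V>100)&(abs(P[...,0]-.607)<.06)&(abs(P[...,1]-.25)<.06)&(P[...,2]>.08)
p=P[k]; 
for _ in range(4):
    c=p.mean(0); n=np.linalg.svd(p-c)[2][2]; n*=np.sign(n[2]); e=(p-c)@n; p=p[abs(e)<max(.0025,1.2*e.std())]
print(k.sum(),len(p),c,n,e.std())
b=(H>20)&(H<33)&(S>140)&(abs(P[...,0]-.607)<.06)&(abs(P[...,1]-.25)<.06); print('band',b.sum())
o=r.get_obs(); print(o['tool_pos'],o['torque'],o['ft_force'])
E
```

```text
420 380 [0.59790477 0.24735852 0.11316153] [-0.00575561  0.00282168  0.99997946] 0.0011088799426896218
band 156
[0.60833826 0.24911352 0.13837006] [ 0.00704446 -0.00413208 -0.00582528] [-0.04404819 -0.31166674 -4.06715001]
```

It's upright: the top's normal is within 0.01 rad of vertical and the base is 18 mm above the mat. Lowering it.

{"op": "servo_tool", "data": {"plan": [[0.1,0,0.4,0,1],[0.2,0,0.8,0,1],[0.3,0,1.1,0,1],[0.3,0,1.4,0,1],[0.3,0,1.6,0,1],[0.3,0,1.75,0,1],[0.3,0,1.8,0,1],[0.3,0,1.8,0,1]]}}

```text
time_s: 7.45
tool_pos: [0.6086, 0.2525, 0.1208]
orientation: [3.141, -0.0, 1.464]
ft_force: [-0.7, 0.9, 0.6]
opening: 0.008
grasp_force: 58.9
```

The load has come off, so it's standing on the mat. Opening the gripper, then checking.

{"op": "servo_tool", "data": {"plan": [[0,0,0,0,0.6],[0,0,0,0,0.2],[0,0,0,0,-0.3],[0,0,0,0,-1],[0,0,0,0,-1],[0,0,0,0,-1],[0,0,0,0,-1],[0,0,0,0,-1]]}}

```text
time_s: 8.25
tool_pos: [0.6085, 0.2524, 0.1203]
orientation: [3.142, -0.0, 1.464]
ft_force: [0.6, -0.4, 0.1]
opening: 0.0857
grasp_force: 0.0
```

{"op": "servo_tool", "data": {"plan": [[0,0,-1,0,-1],[0,0,-3,0,-1],[0,0,-6,0,-1],[0,0,-9,0,-1],[0,0,-12,0,-1],[0,0,-14,0,-1],[0,0,-15,0,-1],[0,0,-15,0,-1]]}}

```text
time_s: 9.05
tool_pos: [0.6093, 0.2526, 0.2723]
orientation: [3.139, -0.001, 1.464]
ft_force: [0.6, -0.5, 0.0]
opening: 0.0854
grasp_force: 0.0
```

```bash
python3 - <<'E'
from h import *
im,d,m=cap('wrist'); H,S,V=cv2.split(cv2.cvtColor(im,cv2.COLOR_RGB2HSV))
def fit(k,z,n):
    nn,lab,st,c=cv2.connectedComponentsWithStats(k.astype(np.uint8)); i=1+st[1:,4].argmax(); v,u=np.nonzero(lab==i); p=wplane(u,v,z,m); print(n,st[i],cv2.minEnclosingCircle((p[:,:2]*1000).astype(np.float32)))
fit((H>45)&(H<80)&(S>120),.004,'mat'); fit((H>100)&(H<125)&(S>130)&(V>80),.095,'can')
# plan: above dial
ax=np.array([.4818,-.2386]); w=np.array([.4674,-.2472]); print('pointer heading',np.degrees(np.arctan2(*(w-ax)[::-1])))
go(.44,-.24,.24,.75)
E
```

```text
mat [ 209  114   90   78 2136] ((603.3990478515625, 249.9910125732422), 63.914451599121094)
can [ 219  137   73   70 3276] ((606.8233642578125, 250.3866424560547), 40.51851272583008)
pointer heading -149.15341258785145
t 9.1 pos [0.6087 0.2524 0.2706] rpy [ 3.141 -0.     1.464] | shift cm [-50.76 -11.52   3.03] turn 0.714
```

The canister stands centred on the mat, about 3 mm off. Next I go above the dial.

{"op": "servo_tool", "data": {"plan": [[-2,-0.5,0,0.05,-1],[-6,-1.5,0,0.15,-1],[-10.5,-2.5,0,0.25,-1],[-15,-3.5,0,0.35,-1],[-19.5,-4.5,0,0.45,-1],[-24,-5.5,0,0.55,-1],[-28.5,-6.5,0,0.65,-1],[-33,-7.5,0,0.7,-1]]}}

```text
time_s: 9.9
tool_pos: [0.4969, -0.069, 0.2687]
orientation: [-3.139, 0.001, 0.761]
ft_force: [0.8, -0.5, -0.1]
opening: 0.0852
grasp_force: 0.0
```

```bash
python3 -c "
from h import *
go(.44,-.27,.25,.75)"
```

```text
t 9.9 pos [ 0.4969 -0.069   0.2687] rpy [-3.139e+00  1.000e-03  7.610e-01] | shift cm [-17.98  10.63   1.87] turn 0.011
```

{"op": "servo_tool", "data": {"plan": [[-3.5,2,0,0,-1],[-7,4,0.5,0,-1],[-11,6.4,1,0,-1],[-14.5,8.5,1.5,0,-1],[-17,10,1.9,0,-1],[-18,10.6,1.9,0,-1],[-18,10.6,1.9,0,-1],[-18,10.6,1.9,0,-1]]}}

```text
time_s: 10.7
tool_pos: [0.4419, -0.2678, 0.2507]
orientation: [-3.14, -0.0, 0.764]
ft_force: [0.2, 0.1, -0.1]
opening: 0.0856
grasp_force: 0.0
```

```bash
python3 - <<'E'
from h import *
im,d,m=cap('wrist'); np.savez('/tmp/w3',im=im,d=d,xyz=m['xyz'],o=m['orientation']); save('w3.png',cv2.resize(im,(800,600),interpolation=cv2.INTER_CUBIC))
E
```

```text
(no output)
```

View pics/w3.png

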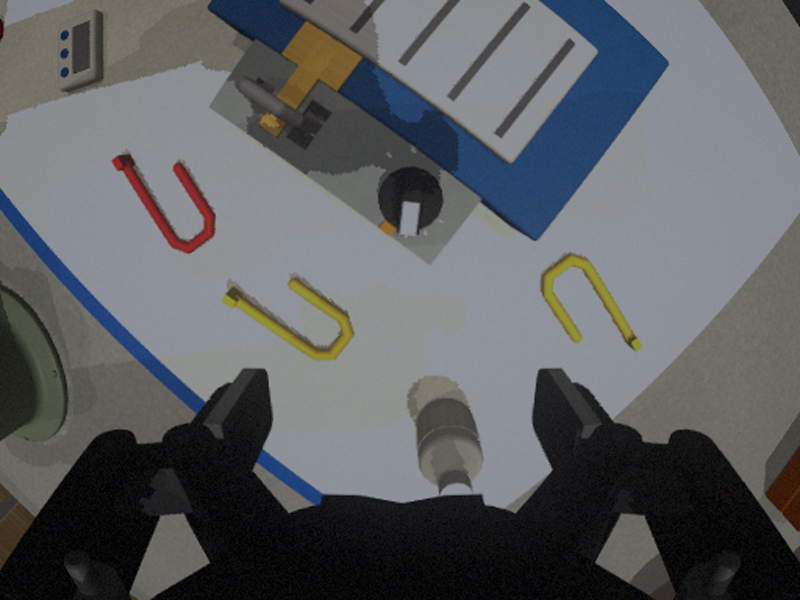

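The dial is at (410,197), with its white strip from (411,203) to (409,234) and the orange mark at (388,228). The bar is almost in line with tool x. Next I compute the exact heading.

```bash
python3 - <<'E'
from h import *
q=np.load('/tmp/w3.npz'); im,d=q['im'],q['d']; m=r.camera_model('wrist'); m['xyz']=q['xyz'];m['orientation']=q['o']
H,S,V=cv2.split(cv2.cvtColor(im,cv2.COLOR_RGB2HSV)); s=.64
w=np.zeros(V.shape,bool); w[int(198*s):int(240*s),int(398*s):int(421*s)]=1; w&=(V>130)&(S<50)
nn,lab,st,c=cv2.connectedComponentsWithStats(w.astype(np.uint8)); i=1+st[1:,4].argmax(); w=lab==i
v,u=np.nonzero(w); p=wplane(u,v,.1085,m)[:,:2]; rc=cv2.minAreaRect((p*1000).astype(np.float32)); print('white',st[i],p.mean(0),rc)
# dark bits: disc
k=np.zeros(V.shape,bool); k[int(165*s):int(242*s),int(375*s):int(445*s)]=1; k&=(V<58)
v,u=np.nonzero(k); pd=wplane(u,v,.0805,m)[:,:2]; print('disc',k.sum(),cv2.minEnclosingCircle((pd*1000).astype(np.float32)))
o=np.zeros(V.shape,bool); o[130:160,235:260]=1; o&=(H>8)&(H<20)&(S>130); v,u=np.nonzero(o); print('orange',wplane(u,v,.07,m).mean(0))
f=np.array([[430,263],[480,203],[209,106],[255,38]])*s; print('case corners',wplane(f[:,0],f[:,1],.07,m)[:,:2])
E
```

```text
white [256 129  12  23 202] [ 0.47154368 -0.24516864] ((471.1700744628906, -245.4073944091797), (21.159385681152344, 9.030035018920898), 37.14002227783203)
disc 1113 ((484.4851989746094, -241.27142333984375), 26.637882232666016)
orange [ 0.45385573 -0.24199356  0.07      ]
case corners [[ 0.45647434 -0.28138046]
 [ 0.51158554 -0.27635295]
 [ 0.43127491 -0.08461126]
 [ 0.48996408 -0.0768203 ]]
```

```bash
python3 -c "
from h import *
go(.4805,-.239,.086,.65)"
```

```text
t 10.75 pos [ 0.4422 -0.2675  0.251 ] rpy [-3.141 -0.     0.765] | shift cm [ 4.73  0.62 16.5 ] turn 0.115
```

{"op": "servo_tool", "data": {"plan": [[2.3,0.3,2,0.05,-1],[4.7,0.6,5,0.115,-1],[4.7,0.6,8.5,0.115,-1],[4.7,0.6,12,0.115,-1],[4.7,0.6,14.5,0.115,-1],[4.7,0.6,16,0.115,-1],[4.7,0.6,16.5,0.115,-1],[4.7,0.6,16.5,0.115,-1]]}}

```text
time_s: 11.55
tool_pos: [0.4802, -0.2394, 0.086]
orientation: [-3.141, 0.0, 0.651]
ft_force: [-0.7, 0.5, 0.9]
opening: 0.0851
grasp_force: 0.0
```

{"op": "servo_tool", "data": {"plan": [[0,0,0,0,0],[0,0,0,0,0.5],[0,0,0,0,1],[0,0,0,0,1],[0,0,0,0,1],[0,0,0,0,1],[0,0,0,0,1],[0,0,0,0,1]]}}

```text
time_s: 12.35
tool_pos: [0.4792, -0.2394, 0.0868]
orientation: [-3.139, -0.0, 0.649]
ft_force: [-3.7, 3.9, 8.2]
opening: 0.0128
grasp_force: 59.8
```

{"op": "servo_tool", "data": {"plan": [[0,0,0,0.08,1],[0,0,0,0.17,1],[0,0,0,0.26,1],[0,0,0,0.35,1],[0,0,0,0.44,1],[0,0,0,0.5,1],[0,0,0,0.525,1],[0,0,0,0.525,1]]}}

```text
time_s: 13.15
tool_pos: [0.4788, -0.2386, 0.0868]
orientation: [-3.138, 0.001, 0.124]
ft_force: [-4.4, 7.2, 9.4]
opening: 0.0131
grasp_force: 59.9
```

{"op": "servo_tool", "data": {"plan": [[0,0,0,0,0.5],[0,0,0,0,0],[0,0,0,0,-1],[0,0,0,0,-1],[0,0,0,0,-1],[0,0,0,0,-1],[0,0,-1,0,-1],[0,0,-3,0,-1]]}}

```text
time_s: 13.95
tool_pos: [0.4791, -0.2399, 0.1158]
orientation: [-3.14, 0.002, 0.124]
ft_force: [0.3, -0.6, 0.2]
opening: 0.0852
grasp_force: 0.0
```

{"op": "servo_tool", "data": {"plan": [[0,0,-4,0,-1],[0,0,-8,0,-1],[-2,0,-11,0,-1],[-5,0,-13,0,-1],[-7,0,-13,0,-1],[-7,0,-13,0,-1],[-7,0,-13,0,-1],[-7,0,-13,0,-1]]}}

```text
time_s: 14.75
tool_pos: [0.4113, -0.2493, 0.2462]
orientation: [-3.142, -0.0, 0.124]
ft_force: [0.2, -0.7, -0.5]
opening: 0.0854
grasp_force: 0.0
```

```bash
python3 - <<'E'
from h import *
im,d,m=cap('wrist'); np.savez('/tmp/w4',im=im,d=d,xyz=m['xyz'],o=m['orientation']); save('w4.png',cv2.resize(im[:240],(800,375),interpolation=cv2.INTER_CUBIC))
go(.4683,-.1300,.14,1.695)
E
```

```text
t 14.8 pos [ 0.4113 -0.2492  0.246 ] rpy [-3.141  0.     0.124] | shift cm [  7.14 -11.11  10.61] turn -1.571
```

View pics/w4.png

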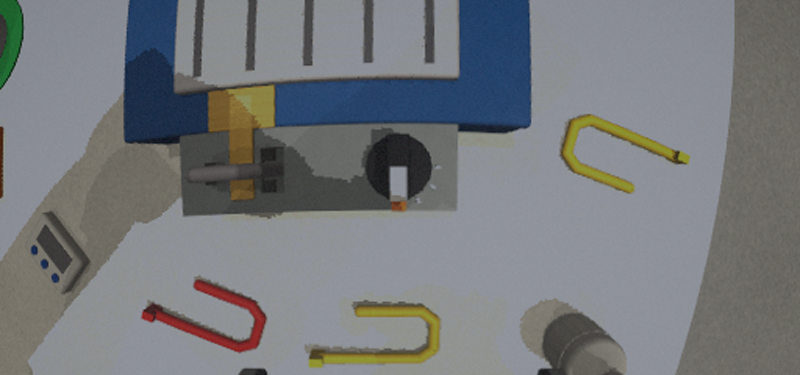

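The pointer at (399,183) lies in line with the orange mark at (399,207), so the dial is open. The shackle's top bar runs from about (188,175) to (262,172).

```bash
python3 - <<'E'
from h import *
q=np.load('/tmp/w4.npz'); m=r.camera_model('wrist'); m['xyz']=q['xyz'];m['orientation']=q['o']; s=.64; d=q['d']
f=np.array([[190,175],[225,173],[262,171]])*s; print(wplane(f[:,0],f[:,1],.12,m)[:,:2])
H,S,V=cv2.split(cv2.cvtColor(q['im'],cv2.COLOR_RGB2HSV))
w=np.zeros(V.shape,bool); w[int(165*s):int(203*s),int(385*s):int(412*s)]=1; w&=(V>130)&(S<50)
v,u=np.nonzero(w); print(w.sum(),cv2.minAreaRect((wplane(u,v,.1085,m)[:,:2]*1000).astype(np.float32)))
# range is measured along the optical axis: recover points near the bar from it
K=m['intrinsics']; v,u=np.mgrid[98:122,115:190]; a=u-K[0,2];b=v-K[1,2];rr=np.hypot(a,b);th=rr/K[0,0]
D=np.stack([np.tan(th)*a/rr,np.tan(th)*b/rr,np.ones_like(a)],-1)*d[98:122,115:190,None]; P=D@rot(m).T+m['xyz']
k=(P[...,2]>.108)&(P[...,2]<.135); p=P[k]; print(k.sum(),p.mean(0),cv2.minAreaRect((p[:,:2]*1000).astype(np.float32)))
E
```

```text
[[ 0.46392575 -0.11257558]
 [ 0.46646729 -0.13626046]
 [ 0.46924851 -0.15980284]]
180 ((470.8270568847656, -239.90292358398438), (16.97713851928711, 8.404646873474121), 7.26541805267334)
489 [ 0.46699648 -0.13498511  0.12053939] ((466.5736083984375, -130.02549743652344), (10.025150299072266, 53.531837463378906), 6.892632484436035)
```

{"op": "servo_tool", "data": {"plan": [[1,-1.5,0,-0.14,-1],[2,-3,0,-0.28,-1],[3,-4.5,0,-0.42,-1],[4,-6,0,-0.56,-1],[5,-7.5,0,-0.7,-1],[6,-9,0,-0.84,-1],[6.5,-10,0,-0.98,-1],[7,-11.1,0,-1.12,-1]]}}

```text
time_s: 15.6
tool_pos: [0.4671, -0.1294, 0.2457]
orientation: [-3.141, -0.0, 1.251]
ft_force: [-0.6, 0.3, 0.8]
opening: 0.085
grasp_force: 0.0
```

```bash
python3 -c "
from h import *
go(.4666,-.130,.101,1.693)"
```

```text
t 15.6 pos [ 0.4671 -0.1294  0.2457] rpy [-3.141 -0.     1.251] | shift cm [-0.07 -0.02 14.47] turn -0.442
```

{"op": "servo_tool", "data": {"plan": [[0,0,1,-0.14,-1],[0,0,2,-0.28,-1],[-0.05,0,4,-0.42,-1],[-0.05,0,7.5,-0.44,-1],[-0.05,0,11,-0.44,-1],[-0.05,0,13.5,-0.44,-1],[-0.05,0,14.4,-0.44,-1],[-0.05,0,14.4,-0.44,-1]]}}

```text
time_s: 16.4
tool_pos: [0.4656, -0.1303, 0.101]
orientation: [-3.139, -0.002, 1.684]
ft_force: [-1.0, -0.3, 1.3]
opening: 0.0854
grasp_force: 0.0
```

{"op": "servo_tool", "data": {"plan": [[0,0,0,0,0],[0,0,0,0,0.5],[0,0,0,0,1],[0,0,0,0,1],[0,0,0,0,1],[0,0,0,0,1],[0,0,0,0,1],[0,0,0,0,1]]}}

```text
time_s: 17.2
tool_pos: [0.4667, -0.1311, 0.1028]
orientation: [3.141, 0.0, 1.684]
ft_force: [-0.5, 1.9, 5.6]
opening: 0.0077
grasp_force: 58.8
```

Gripped with only a small side load. I'll draw up slowly and watch the force.

{"op": "servo_tool", "data": {"plan": [[0,0,-0.3,0,1],[0,0,-0.7,0,1],[0,0,-1.2,0,1],[0,0,-1.7,0,1],[0,0,-2.2,0,1],[0,0,-2.7,0,1],[0,0,-3,0,1],[0,0,-3,0,1]]}}

```text
time_s: 18.0
tool_pos: [0.4666, -0.1311, 0.1328]
orientation: [3.141, 0.001, 1.684]
ft_force: [0.0, -0.5, -2.9]
opening: 0.008
grasp_force: 58.5
```

{"op": "servo_tool", "data": {"plan": [[0,0,-1,0,1],[0,0,-2.2,0,1],[0,0,-3.5,0,1],[0,0,-5,0,1],[0,0,-6.8,0,1],[0,0,-8.5,0,1],[0,0,-10,0,1],[0,0,-10.5,0,1]]}}

```text
time_s: 18.8
tool_pos: [0.4673, -0.1314, 0.2398]
orientation: [3.138, 0.002, 1.684]
ft_force: [0.7, 0.2, -2.9]
opening: 0.0077
grasp_force: 58.6
```

{"op": "servo_tool", "data": {"plan": [[0,0,-0.5,0,1],[0,0,-0.5,0,1],[0,0,-0.5,0,1],[0,0,-0.5,0,1],[0,0,-0.5,0,1],[0,0,-0.5,0,1],[0,0,-0.5,0,1],[0,0,-0.5,0,1]]}}

```text
time_s: 19.6
tool_pos: [0.4662, -0.131, 0.2422]
orientation: [-3.141, -0.0, 1.684]
ft_force: [0.2, 0.7, -2.7]
opening: 0.0077
grasp_force: 58.6
```

```bash
python3 - <<'E'
from h import *
im,d,m=cap('side'); save('s5.png',cv2.resize(im[110:360,110:330],(704,800))[:600]); o=r.get_obs(); print(o['time_s'],o['tool_pos'],o['grasp_force'],o['ft_force'],np.abs(o['joint_vel']).max())
E
```

```text
19.65 [ 0.46622642 -0.13095274  0.24222347] 58.62264387309551 [ 0.12209754  0.21063262 -2.50388951] 0.000948274142520006
```

View pics/s5.png

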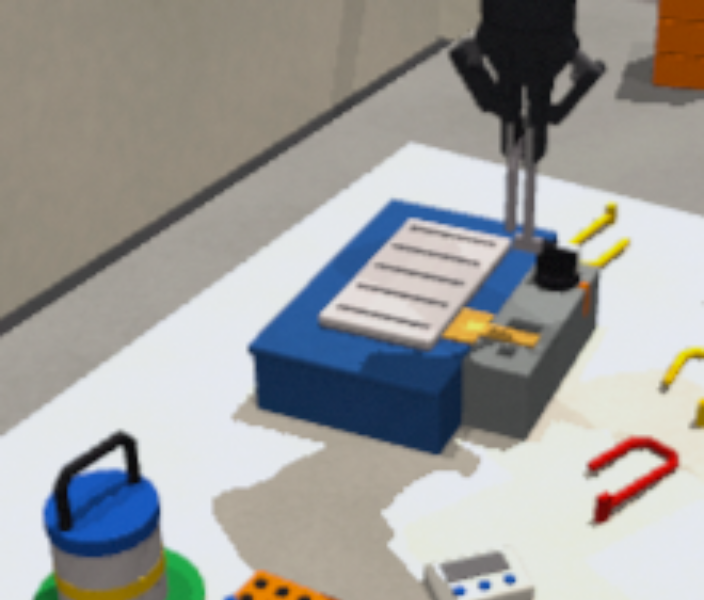

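The steel shackle hangs upright in the gripper at (522,190), clear of the lock and still. The dial is untouched and the canister is standing on the mat, so I'm handing in.

```bash
python3 -c "
from h import *
print(r.finish_job())"
```

```text
the job is handed in; nothing more can be done
None
```

The job is handed in after about 20 s of robot time, with no verdict returned: the canister stands on the green mat, the dial is in its open notch, and the steel shackle is held upright and still, its foot about 8 cm above the lock.

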